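Gauge the feeder gates with setting plates and clamp them

ROBOT

A 7-joint arm with a two-finger parallel gripper is mounted at the origin on the work surface. World frame = base frame: x ahead of the robot, y to its left, z up, the work surface at z = 0. Lengths are in m, angles in degrees, forces in N, time in s.
With the tool pointing down it reaches from about 0.35 to 0.775 m from the base axis. Payload 3.1 kg.
Tool frame: the origin (TCP) lies on the centre line of the jaws, within the pads' length; the fingertips stand 17 mm ahead of it and the grasp point (between the pads) lies 2 mm behind it (robot.tip_reach is the distance from the TCP to the fingertips, in m); z points along the fingers, y is the direction in which the jaws open and shut (so a half turn about z gives the same grasp; the last joint's range is limited). The gripper opens to 85 mm and grips with 20 to 120 N. Pads are 22 mm wide; open, the fingers measure 114 mm over their backs; the gripper's body (76 mm by 85 mm) begins 54 mm behind the grasp point. The pads swing forward as they close: fully open they stand 13 mm farther back than shut.
Start: joints at [-79.624, 17.813, 0.802, 86.603, -0.252, 75.585, -1.558], TCP at [0.121, 0.536, 0.248] pointing down, gripper open.
Joint ranges: [-154.91, 154.91], [-16.99, 109.72], [-72.82, 74.43], [7.12, 147.25], [-82.49, 262.49], [11.32, 116.49], [-174.64, 174.64]. Speed limits (degrees/s): [159.86, 159.86, 180, 180, 180, 180, 180].

INTERFACE

Orientations are given as [roll, pitch, yaw] about the fixed x, y, z axes, in that order (R = Rz(yaw) Ry(pitch) Rx(roll)).
In Python, from station import robot, fingers, vision, workorder, recognise gives the robot as it stands. Calls block until the motion is done:
- robot.move_to(position, orientation): joint-space move of the TCP to a pose.
- robot.line_to(position, orientation=None, velocity=0.15, f_stop=None): straight line of the TCP; orientation=None keeps the orientation; velocity is the mean speed in m/s. With f_stop (N) it stops when the force on the tool has changed by that much, and returns True; else False.
- robot.move_j(angles): joint-space move.
- fingers.gripper_to(opening, force=None): opening from 0.0 (shut) to 1.0 (fully open); force is the grip in N (None keeps the last); returns when the fingers have stopped.
- robot.pause(seconds).
- robot.inverse_kinematics(position, orientation): joint angles nearest the present ones, or None.
- vision.grab_frame(name): name is "scene" or "side" or "wrist"; returns the picture (420x560x3 uint8, red, green, blue); there is no depth.
- vision.calibration(name): a dict with "mtx" (3x3 intrinsics, pixels), "extrinsics" (4x4, takes a point from world to camera coordinates); the wrist camera has in their place "T_tool_cam" (4x4, takes a point from camera to tool coordinates, whose origin is the TCP and whose axes are the flange's). Camera axes: x right, y up, looking along -z (the intrinsics and any distortion apply to the point x, -y, -z); pixel columns grow to the right and rows downward; lengths in m; the calibration is good to about 2 mm. A picture is of the moment at which its call begins: read the wrist's pose just before it. calibration takes no time and is no camera call.
A pose or a line that the arm cannot do raises robot.PlanningError and nothing moves.
- workorder.close_job(): hands the job in, once; it reports no verdict.
Trained networks look in the newest picture that a camera, given by its name, has taken for a name from the list of things; names that differ only in an ending like _2 or _b are one class to them, and where a whole thing is asked for, a point or a joint stands for the part that bears it (a point fixed in the world has none). Each returns a list of dicts, best first, with "p" (0 to 1); they miss things now and then, are a little off and sometimes report something else, mostly with a low value. They report only what shows in the picture. A call takes as long as a camera call. They do not tell look-alikes from the thing itself.
- recognise(label, camera): "rect" ([centre column, centre row, width, height] in pixels, round what is visible of it).
Readings, each from a call of its own:
- robot.current_time_s(): time.
- robot.current_joint_positions(): joint angles.
- robot.current_dq(): joint speeds.
- robot.current_joint_torque(): joint torques, N m.
- robot.current_tool_pos(): TCP position.
- robot.current_eef_rot(): TCP orientation.
- robot.current_contact_force(): force on the tool from outside, world axes, zero at the start.
- robot.current_torque(): the same for the moment, N m.
- robot.current_finger_gap(): opening from 0.0 (shut) to 1.0 (fully open).
Only numpy, scipy, OpenCV 4.12 (cv2) and the standard library are available. Lean on these libraries where they do the work, as an engineer would, in place of code of your own. Each camera call takes 0.05 s, during which the arm holds its last target. There are 200 camera calls.

TASK

On the carton feeder's bed, first pull the clamp bar right back to its stop. Then find, by trying the setting plates, the thickest plate that slides under each of the three gates, and leave that plate fully home in its gate, shoulders against the gate; plates that belong to no gate must end up lying flat on the rubber mat. Finally slide the clamp bar forward until it presses on the ends of the plates and let go, leaving the gates, carton, tape core and screwdriver where they were.

Things in the scene. Friction and masses are not known exactly. Their poses are not given: they have to be found in the camera images.
- bed: Grey carton-feeder bed plate, 240 x 320 mm, 12 mm thick, fixed on the bench; flat top; steel cheeks 14 mm high between the gates reach 7 mm in front of them. Origin: centre of its underside. x: the way plates are pushed into the gates (away from the robot); y: along the row of gates; z up. Three gates and a solid blanking block stand in four stations, y = -114, -38, 38, 114 mm, front faces at x = 45 mm.
- clamp_bar (a joint): Steel clamp bar on the bed, 310 mm long (bed y), 20 deep, top 20 mm above the bed top; slides along bed x. 0: at its stop nearest the robot, front face at bed x = -65 mm; grows (m) towards the gates, to 0.070. Stiff (about 3 N), stays where left. Its front face meets the tail ends of fully home plates at about 0.060.
- clamp_handle (a point): Centre of the upright black handle block on the middle of the clamp bar: 18 mm along bed x, 26 mm along bed y, 42 mm tall, standing on the bar's top. Moves with the bar.
- mat: Black rubber mat, 190 (x) x 350 (y) x 3 mm, fixed on the bench; origin at the centre of its underside. The setting plates lie on it at the start.
- gate_a_mouth (a point): A steel gate bridge standing in a shallow pocket of the bed (one of three), 36 mm deep (x), 60 wide, 34 high, passage 30 wide. Gap under it not given: about 1.5 mm more than the thickness of one of the plates present, no two alike; outsides alike. Point: middle of the passage's front edge, on the bed top; x into the passage (as bed x), z up.
- gate_b_mouth (a point): A steel gate bridge standing in a shallow pocket of the bed (one of three), 36 mm deep (x), 60 wide, 34 high, passage 30 wide. Gap under it not given: about 1.5 mm more than the thickness of one of the plates present, no two alike; outsides alike. Point: middle of the passage's front edge, on the bed top; x into the passage (as bed x), z up.
- gate_c_mouth (a point): A steel gate bridge standing in a shallow pocket of the bed (one of three), 36 mm deep (x), 60 wide, 34 high, passage 30 wide. Gap under it not given: about 1.5 mm more than the thickness of one of the plates present, no two alike; outsides alike. Point: middle of the passage's front edge, on the bed top; x into the passage (as bed x), z up.
- plate_9_grip (a point): Aluminium plate 9 mm thick, 96 g +-30%: tail 50 x 44 mm, then blade 38 long, 24 wide; black grip block on the tail, 30 (along plate) x 16, 32 mm tall. Point: the block's centre, 25 mm above the underside. x to the blade: tail end at -20, shoulders +30, tip +68 mm; z up. Fully home, the shoulders touch the gate: point 30 mm before its mouth.
- plate_12_grip (a point): Aluminium plate 12 mm thick, 122 g +-30%: tail 50 x 44 mm, then blade 38 long, 24 wide; black grip block on the tail, 30 (along plate) x 16, 32 mm tall. Point: the block's centre, 28 mm above the underside. x to the blade: tail end at -20, shoulders +30, tip +68 mm; z up. Fully home, the shoulders touch the gate: point 30 mm before its mouth.
- plate_15_grip (a point): Aluminium plate 15 mm thick, 148 g +-30%: tail 50 x 44 mm, then blade 38 long, 24 wide; black grip block on the tail, 30 (along plate) x 16, 32 mm tall. Point: the block's centre, 31 mm above the underside. x to the blade: tail end at -20, shoulders +30, tip +68 mm; z up. Fully home, the shoulders touch the gate: point 30 mm before its mouth.
- plate_18_grip (a point): Aluminium plate 18 mm thick (may be absent), 173 g +-30%: tail 50 x 44 mm, then blade 38 long, 24 wide; black grip block on the tail, 30 (along plate) x 16, 32 mm tall. Point: the block's centre, 34 mm above the underside. x to the blade: tail end at -20, shoulders +30, tip +68 mm; z up. Fully home, the shoulders touch the gate: point 30 mm before its mouth.
- plate_21_grip (a point): Aluminium plate 21 mm thick (may be absent), 198 g +-30%: tail 50 x 44 mm, then blade 38 long, 24 wide; black grip block on the tail, 30 (along plate) x 16, 32 mm tall. Point: the block's centre, 37 mm above the underside. x to the blade: tail end at -20, shoulders +30, tip +68 mm; z up. Fully home, the shoulders touch the gate: point 30 mm before its mouth.
- blank_front (a point): Solid steel blanking block, 36 x 60 x 34 mm, filling the fourth station: no passage, takes no plate. Point: middle of its front lower edge.
- carton: Bystander: small closed paper carton 55 x 85 x 22 mm, origin at the centre of its underside.
- tape: Bystander: empty tape core, 90 mm across, 45 mm tall, standing on the bench; origin at the centre of its underside.
- screwdriver: Bystander: screwdriver lying on the bench.
Mind the look-alikes: they are no part of the job. What is shaped like the part that bears plate_12_grip but green or orange is not meant.

How it is judged (in metres and radians):
On the way, in this order (a step that is already met when the one before it is completed fails the run):
1. the clamp bar has been pulled right back to its stop (within 4 mm) (value of joint clamp_bar below 0.004 m), for 0.1 s.
2. with the thickest fitting plate home in every gate, the clamp bar presses on at least one of them (1 N or more) (((x of plate_9_grip in the frame of gate_a_mouth between -0.0335 and -0.026 m and y of plate_9_grip in the frame of gate_a_mouth between -0.006 and 0.006 m and z of plate_9_grip in the frame of gate_a_mouth between 0.021 and 0.029 m) or (x of plate_12_grip in the frame of gate_a_mouth between -0.0335 and -0.026 m and y of plate_12_grip in the frame of gate_a_mouth between -0.006 and 0.006 m and z of plate_12_grip in the frame of gate_a_mouth between 0.024 and 0.032 m) or (x of plate_15_grip in the frame of gate_a_mouth between -0.0335 and -0.026 m and y of plate_15_grip in the frame of gate_a_mouth between -0.006 and 0.006 m and z of plate_15_grip in the frame of gate_a_mouth between 0.027 and 0.035 m)) and ((x of plate_9_grip in the frame of gate_b_mouth between -0.0335 and -0.026 m and y of plate_9_grip in the frame of gate_b_mouth between -0.006 and 0.006 m and z of plate_9_grip in the frame of gate_b_mouth between 0.021 and 0.029 m) or (x of plate_12_grip in the frame of gate_b_mouth between -0.0335 and -0.026 m and y of plate_12_grip in the frame of gate_b_mouth between -0.006 and 0.006 m and z of plate_12_grip in the frame of gate_b_mouth between 0.024 and 0.032 m) or (x of plate_15_grip in the frame of gate_b_mouth between -0.0335 and -0.026 m and y of plate_15_grip in the frame of gate_b_mouth between -0.006 and 0.006 m and z of plate_15_grip in the frame of gate_b_mouth between 0.027 and 0.035 m)) and ((x of plate_9_grip in the frame of gate_c_mouth between -0.0335 and -0.026 m and y of plate_9_grip in the frame of gate_c_mouth between -0.006 and 0.006 m and z of plate_9_grip in the frame of gate_c_mouth between 0.021 and 0.029 m) or (x of plate_12_grip in the frame of gate_c_mouth between -0.0335 and -0.026 m and y of plate_12_grip in the frame of gate_c_mouth between -0.006 and 0.006 m and z of plate_12_grip in the frame of gate_c_mouth between 0.024 and 0.032 m) or (x of plate_15_grip in the frame of gate_c_mouth between -0.0335 and -0.026 m and y of plate_15_grip in the frame of gate_c_mouth between -0.006 and 0.006 m and z of plate_15_grip in the frame of gate_c_mouth between 0.027 and 0.035 m)) and value of joint clamp_bar above 0.055 m and (contact force between clamp_bar and plate_9 above 1 N or contact force between clamp_bar and plate_12 above 1 N or contact force between clamp_bar and plate_15 above 1 N or contact force between clamp_bar and plate_18 above 1 N or contact force between clamp_bar and plate_21 above 1 N)).
At the end, for the whole second after the job is handed in: Every gate holds the thickest plate that goes into it, home to within 3.5 mm and flat on the bed; every other plate lies flat on the mat (its grip block's centre over the mat); the clamp bar stands within 4 mm of its clamping position of 0.060 m, up against the plates; all is at rest (((x of plate_9_grip in the frame of gate_a_mouth between -0.0335 and -0.026 m and y of plate_9_grip in the frame of gate_a_mouth between -0.006 and 0.006 m and z of plate_9_grip in the frame of gate_a_mouth between 0.021 and 0.029 m) or (x of plate_12_grip in the frame of gate_a_mouth between -0.0335 and -0.026 m and y of plate_12_grip in the frame of gate_a_mouth between -0.006 and 0.006 m and z of plate_12_grip in the frame of gate_a_mouth between 0.024 and 0.032 m) or (x of plate_15_grip in the frame of gate_a_mouth between -0.0335 and -0.026 m and y of plate_15_grip in the frame of gate_a_mouth between -0.006 and 0.006 m and z of plate_15_grip in the frame of gate_a_mouth between 0.027 and 0.035 m)) and ((x of plate_9_grip in the frame of gate_b_mouth between -0.0335 and -0.026 m and y of plate_9_grip in the frame of gate_b_mouth between -0.006 and 0.006 m and z of plate_9_grip in the frame of gate_b_mouth between 0.021 and 0.029 m) or (x of plate_12_grip in the frame of gate_b_mouth between -0.0335 and -0.026 m and y of plate_12_grip in the frame of gate_b_mouth between -0.006 and 0.006 m and z of plate_12_grip in the frame of gate_b_mouth between 0.024 and 0.032 m) or (x of plate_15_grip in the frame of gate_b_mouth between -0.0335 and -0.026 m and y of plate_15_grip in the frame of gate_b_mouth between -0.006 and 0.006 m and z of plate_15_grip in the frame of gate_b_mouth between 0.027 and 0.035 m)) and ((x of plate_9_grip in the frame of gate_c_mouth between -0.0335 and -0.026 m and y of plate_9_grip in the frame of gate_c_mouth between -0.006 and 0.006 m and z of plate_9_grip in the frame of gate_c_mouth between 0.021 and 0.029 m) or (x of plate_12_grip in the frame of gate_c_mouth between -0.0335 and -0.026 m and y of plate_12_grip in the frame of gate_c_mouth between -0.006 and 0.006 m and z of plate_12_grip in the frame of gate_c_mouth between 0.024 and 0.032 m) or (x of plate_15_grip in the frame of gate_c_mouth between -0.0335 and -0.026 m and y of plate_15_grip in the frame of gate_c_mouth between -0.006 and 0.006 m and z of plate_15_grip in the frame of gate_c_mouth between 0.027 and 0.035 m)) and x of plate_18_grip in the frame of mat between -0.095 and 0.095 m and y of plate_18_grip in the frame of mat between -0.175 and 0.175 m and z of plate_18_grip in the frame of mat between 0.032 and 0.042 m and angle between each of plate_18_grip, plate_21_grip's own z axis and vertical below 0.12 rad and x of plate_21_grip in the frame of mat between -0.095 and 0.095 m and y of plate_21_grip in the frame of mat between -0.175 and 0.175 m and z of plate_21_grip in the frame of mat between 0.035 and 0.045 m and value of joint clamp_bar between 0.056 and 0.064 m and linear speed of each of plate_9, plate_12, plate_15, plate_18, plate_21 below 0.02 m/s); the robot touches nothing.
It fails at once if a bystander (carton, tape core, screwdriver) is moved by more than 30 mm (distance of any of carton, tape, screwdriver from where it was at the start of the episode above 0.03 m).
It fails at once if a gate is shifted out of its pocket (moved more than 12 mm) (distance of any of gate_a_mouth, gate_b_mouth, gate_c_mouth from where it was at the start of the episode above 0.012 m).
Of plate_18, plate_21 only 1 to 2 are there at a start; the rules pass over those that are not, and their reading is None.
At some moment in a run one of plate_9, plate_12, plate_15, plate_18, plate_21 may be knocked a few centimetres aside while the robot is not near it.
Once in a run the grip may slacken for a moment while it holds something.
It also fails if it takes over 210 s, if anything falls off the work surface, if the arm or the gripper's body presses on something with over 40 N, if the wrist force passes 120 N, or if a joint passes its speed limit or range.

## Working session

There is one attempt and no reset: what is moved stays moved. The work goes in short steps, each a Python script; the robot and the scene stay as the last script left them, time stands still between calls to the robot, and variables do not carry over. Pictures are saved under pics/ and viewed, about 12 in all and at most 16, crops included, and the job is handed in when it is done.

```bash
ls; mkdir -p pics
cat > h.py <<'E'
import numpy as np, cv2
from station import robot, fingers, vision, workorder, recognise
def save(cam,name):
    im=vision.grab_frame(cam); cv2.imwrite(f'pics/{name}.png',im[:,:,::-1]); return im
def cam(name):
    c=vision.calibration(name); return np.array(c['mtx']),np.array(c['extrinsics'])
def proj(name,P):
    K,E=cam(name); p=E@np.append(P,1); q=K@np.array([p[0],-p[1],-p[2]]); return q[:2]/q[2]
def unproj(name,uv,z):
    K,E=cam(name); d=np.linalg.inv(K)@np.array([uv[0],uv[1],1]); d=np.array([d[0],-d[1],-d[2]])
    R,t=E[:3,:3],E[:3,3]; o=-R.T@t; v=R.T@d; return o+v*(z-o[2])/v[2]
E
python3 - <<'E'
from h import *
a=save('scene','scene0'); b=save('side','side0')
for c in('scene','side'):
    k=vision.calibration(c); print(c,{x:(np.round(v,3).tolist() if hasattr(v,'__len__') else v) for x,v in k.items()})
    for l in ['bed','clamp_handle','mat','plate_9_grip','plate_12_grip','plate_15_grip','plate_18_grip','plate_21_grip','gate_a_mouth','blank_front']:
        try: print(l,[(np.round(d['rect']).tolist(),round(d['p'],2)) for d in recognise(l,c)][:7])
        except Exception as e: print(l,e)
E
```

```text
pics
scene {'mtx': [[380.828, 0.0, 280.092], [0.0, 380.828, 207.566], [0.0, 0.0, 1.0]], 'extrinsics': [[0.256, 0.966, 0.015, -0.068], [-0.685, 0.171, 0.708, 0.306], [0.682, -0.192, 0.706, -1.546], [0.0, 0.0, 0.0, 1.0]]}
bed [([347.0, 217.0, 112.0, 67.0], 0.96)]
clamp_handle [([341.0, 202.0, 98.0, 18.0], 0.81)]
mat [([213.0, 250.0, 134.0, 78.0], 0.75)]
plate_9_grip [([256.0, 232.0, 20.0, 28.0], 0.57)]
plate_12_grip [([211.0, 244.0, 16.0, 35.0], 0.9), ([227.0, 191.0, 21.0, 27.0], 0.59), ([165.0, 186.0, 26.0, 22.0], 0.59)]
plate_15_grip [([232.0, 238.0, 21.0, 30.0], 0.56)]
plate_18_grip [([160.0, 263.0, 16.0, 28.0], 0.87), ([347.0, 217.0, 114.0, 65.0], 0.2)]
plate_21_grip [([184.0, 249.0, 18.0, 38.0], 0.68), ([158.0, 265.0, 20.0, 31.0], 0.28)]
gate_a_mouth [([389.0, 222.0, 26.0, 18.0], 0.79)]
blank_front [([387.0, 223.0, 24.0, 14.0], 0.59), ([339.0, 225.0, 24.0, 18.0], 0.56)]
side {'mtx': [[419.139, 0.0, 281.254], [0.0, 419.139, 209.671], [0.0, 0.0, 1.0]], 'extrinsics': [[0.736, -0.677, 0.023, -0.423], [0.402, 0.464, 0.789, -0.243], [-0.545, -0.571, 0.614, -0.939], [0.0, 0.0, 0.0, 1.0]]}
bed [([242.0, 203.0, 114.0, 76.0], 0.64), ([262.0, 189.0, 21.0, 14.0], 0.36)]
clamp_handle [([229.0, 199.0, 58.0, 58.0], 0.61)]
mat [([354.0, 278.0, 154.0, 109.0], 0.79), ([357.0, 200.0, 31.0, 12.0], 0.46)]
plate_9_grip [([304.0, 239.0, 28.0, 26.0], 0.95)]
plate_12_grip [([289.0, 378.0, 47.0, 29.0], 0.81), ([260.0, 294.0, 35.0, 24.0], 0.76), ([349.0, 264.0, 31.0, 27.0], 0.65), ([308.0, 319.0, 24.0, 35.0], 0.55)]
plate_15_grip [([324.0, 255.0, 33.0, 25.0], 0.91)]
plate_18_grip [([406.0, 293.0, 36.0, 32.0], 0.63)]
plate_21_grip [([370.0, 282.0, 27.0, 27.0], 0.81)]
gate_a_mouth [([239.0, 166.0, 17.0, 18.0], 0.78)]
blank_front [([262.0, 190.0, 21.0, 15.0], 0.72), ([405.0, 294.0, 36.0, 28.0], 0.66), ([354.0, 279.0, 151.0, 110.0], 0.65)]
```

Run:
```python
import cv2
a=cv2.imread('pics/scene0.png'); cv2.imwrite('pics/s0c.png',cv2.resize(a[160:310,130:420],(800,414),interpolation=cv2.INTER_CUBIC))
a=cv2.imread('pics/side0.png'); cv2.imwrite('pics/d0c.png',cv2.resize(a[130:400,160:460],None,fx=2.2,fy=2.2,interpolation=cv2.INTER_CUBIC))
```

```text
(no output)
```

View pics/s0c.png

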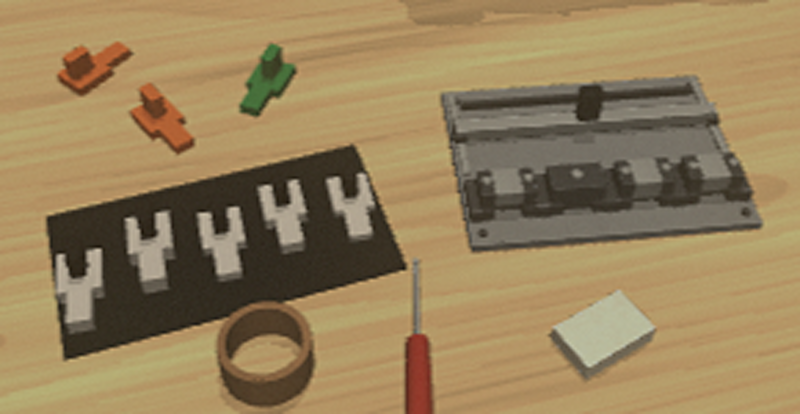

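View pics/d0c.png

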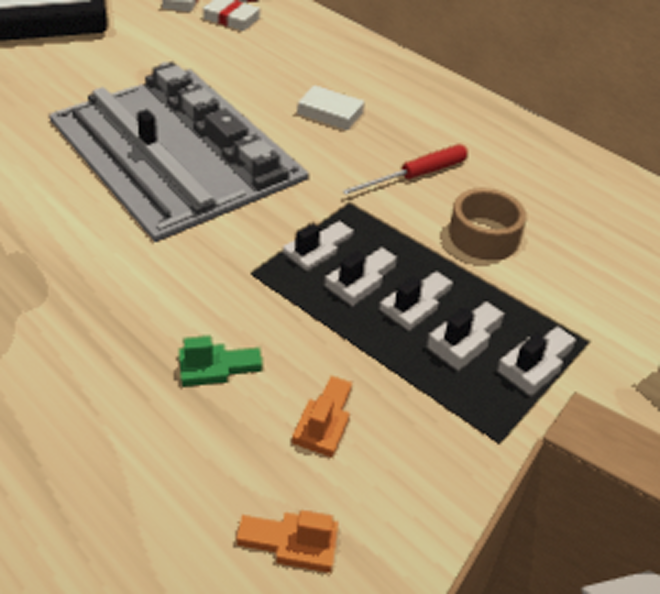

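Scene (full image): candidates for plates are five white ones with black blocks on the mat (256,232), (232,238), (211,244), (184,249), (160,263). The green (227,191) and two orange look-alikes (165,186), (~188,203) are off the mat and ruled out. The networks agree in both views on the order from high y: 9, 15, 12, 21, 18. The blank is the second station from the left.

```bash
cat >> h.py <<'E'
from scipy.spatial.transform import Rotation as Rn
def wcam():
    """world<-cam pose now"""
    c=vision.calibration('wrist'); T=np.eye(4); T[:3,3]=robot.current_tool_pos()
    T[:3,:3]=Rn.from_euler('xyz',robot.current_eef_rot(),degrees=True).as_matrix()
    return np.array(c['mtx']),T@np.array(c['T_tool_cam'])
def wun(uv,z,KT):
    K,T=KT; d=np.linalg.inv(K)@np.array([uv[0],uv[1],1.]); v=T[:3,:3]@np.array([d[0],-d[1],-d[2]]); o=T[:3,3]
    return o+v*(z-o[2])/v[2]
def wproj(P,KT):
    K,T=KT; p=T[:3,:3].T@(np.asarray(P)-T[:3,3]); q=K@np.array([p[0],-p[1],-p[2]]); return q[:2]/q[2]
E
python3 - <<'E'
from h import *
f=lambda x,y:(x/2.759+130,y/2.759+160)
for n,p in dict(b0=(443,93),b1=(697,76),b2=(762,226),b3=(470,249)).items(): print(n,unproj('scene',f(*p),.012).round(3))
for n,p in dict(m0=(47,215),m1=(354,146),m2=(406,267),m3=(64,358)).items(): print(n,unproj('scene',f(*p),.003).round(3))
for n,p in dict(handletop=(590,88)).items(): print(n,unproj('scene',f(*p),.074).round(3))
for t,u,v in ((9,304,239),(15,324,255),(12,349,264),(21,370,282),(18,406,293)): print(t,unproj('side',(u,v),.02).round(3))
print(np.round(vision.calibration('wrist')['T_tool_cam'],3).tolist(),vision.calibration('wrist').keys(),robot.current_eef_rot(),robot.current_finger_gap(),robot.tip_reach)
E
```

```text
b0 [0.392 0.002 0.012]
b1 [0.438 0.316 0.012]
b2 [0.677 0.278 0.012]
b3 [ 0.63  -0.036  0.012]
m0 [ 0.466 -0.464  0.003]
m1 [ 0.445 -0.12   0.003]
m2 [ 0.63  -0.105  0.003]
m3 [ 0.655 -0.452  0.003]
handletop [0.488 0.146 0.074]
9 [ 0.529 -0.14   0.02 ]
15 [ 0.524 -0.218  0.02 ]
12 [ 0.548 -0.283  0.02 ]
21 [ 0.539 -0.356  0.02 ]
18 [ 0.575 -0.435  0.02 ]
[[0.001, 0.953, 0.302, 0.076], [1.0, -0.0, -0.001, -0.0], [-0.0, 0.302, -0.953, -0.125], [0.0, 0.0, 0.0, 1.0]] dict_keys(['mtx', 'T_tool_cam']) [1.79998450e+02 3.05456856e-03 1.67239428e+02] 1.0005898117291088 0.017
```

Run:
```python
from h import *
print(vision.calibration('wrist')['mtx'])
robot.move_to([0.50,0.14,0.33],[180,0,172])
KT=wcam(); im=save('wrist','w1'); print(KT[1].round(3).tolist())
for l in ['clamp_handle','gate_a_mouth','blank_front','bed']: print(l,[(np.round(d['rect']).tolist(),round(d['p'],2)) for d in recognise(l,'wrist')])
robot.move_to([0.50,-0.28,0.36],[180,0,183])
KT=wcam(); im=save('wrist','w2'); print(KT[1].round(3).tolist())
for t in (9,12,15,18,21): print(t,[(np.round(d['rect']).tolist(),round(d['p'],2)) for d in recognise(f'plate_{t}_grip','wrist')])
print(robot.current_time_s(),robot.current_joint_positions())
```

```text
[[324.14788617   0.         276.57938031]
 [  0.         324.14788617 208.1142576 ]
 [  0.           0.           1.        ]]
[[0.136, -0.945, -0.298, 0.424], [0.991, 0.13, 0.04, 0.151], [0.001, -0.301, 0.954, 0.455], [0.0, 0.0, 0.0, 1.0]]
clamp_handle [([281.0, 155.0, 238.0, 27.0], 0.57)]
gate_a_mouth [([362.0, 231.0, 48.0, 35.0], 0.68), ([282.0, 178.0, 248.0, 169.0], 0.2)]
blank_front [([251.0, 232.0, 41.0, 33.0], 0.61)]
bed [([280.0, 180.0, 246.0, 171.0], 0.73)]
[[-0.056, -0.952, -0.301, 0.425], [0.998, -0.053, -0.018, -0.283], [0.002, -0.302, 0.953, 0.485], [0.0, 0.0, 0.0, 1.0]]
9 [([368.0, 191.0, 35.0, 56.0], 0.85)]
12 [([241.0, 51.0, 52.0, 78.0], 0.8), ([272.0, 196.0, 29.0, 60.0], 0.64), ([346.0, 32.0, 62.0, 64.0], 0.61)]
15 [([319.0, 185.0, 34.0, 60.0], 0.69), ([476.0, 223.0, 55.0, 37.0], 0.57)]
18 [([172.0, 207.0, 31.0, 63.0], 0.79), ([280.0, 292.0, 60.0, 63.0], 0.19)]
21 [([221.0, 193.0, 27.0, 62.0], 0.69)]
5.2 [ -5.01602717  23.88150282  50.79764814  70.76165555 -18.33029432
  93.42974053 135.19777203]
```

View pics/w1.png

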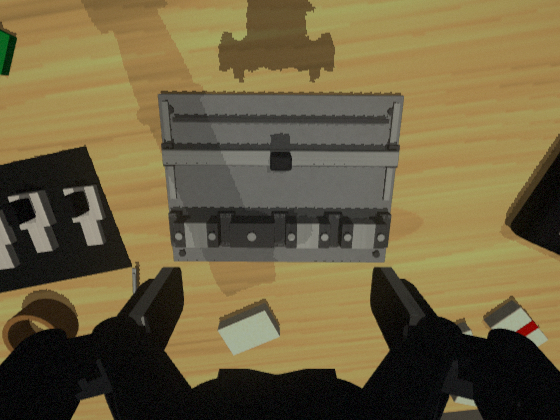

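View pics/w2.png

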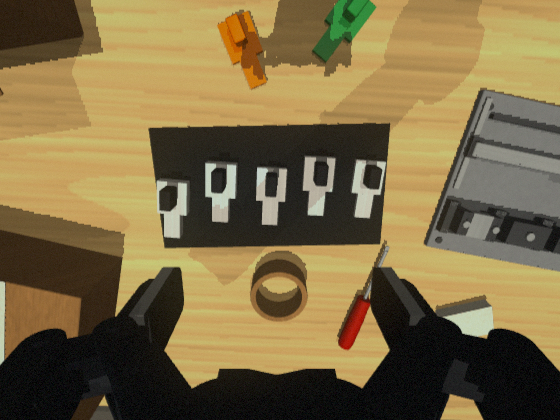

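w1 shows the bed corners at about (159,94), (403,94), (385,261), (173,262), handle at (281,160), and the blank second from the left. w2 shows five blocks at (171,195), (219,178), (270,182), (320,173), (372,176), all blades pointing away from the robot. Next I'll fit the bed and pull the bar back.

```bash
cat >> h.py <<'E'
from scipy.optimize import least_squares
K0=np.array(vision.calibration('wrist')['mtx'])
def bedP(pose,p):
    x,y,a=pose; c,s=np.cos(a),np.sin(a); return np.array([x+c*p[0]-s*p[1],y+s*p[0]+c*p[1],p[2]])
def fit(KT,uv,pts,x0):
    r=lambda q: np.concatenate([wproj(bedP(q,p),KT)-u for p,u in zip(pts,uv)])
    s=least_squares(r,x0); return s.x,r(s.x)
E
python3 - <<'E'
from h import *
import cv2
T1=np.array([[0.136, -0.945, -0.298, 0.424], [0.991, 0.13, 0.04, 0.151], [0.001, -0.301, 0.954, 0.455], [0.0, 0.0, 0.0, 1.0]])
T2=np.array([[-0.056, -0.952, -0.301, 0.425], [0.998, -0.053, -0.018, -0.283], [0.002, -0.302, 0.953, 0.485], [0.0, 0.0, 0.0, 1.0]])
pts=[(-.12,-.16,.012),(-.12,.16,.012),(.12,.16,.012),(.12,-.16,.012)]
x,r=fit((K0,T1),[(159,94),(403,94),(385,261),(173,262)],pts,[.53,.14,-.14]); print('bed',x.round(4),np.degrees(x[2]).round(2),r.round(1))
# scene fit
f=lambda x,y:np.array((x/2.759+130,y/2.759+160))
uv=[f(443,93),f(697,76),f(762,226),f(470,249)]
s=least_squares(lambda q:np.concatenate([proj('scene',bedP(q,p))-u for p,u in zip(pts,uv)]),[.53,.14,-.14]); print('bed scene',s.x.round(4),s.fun.round(1))
for j in (0,.02,.03,.04,.05): print(j,'handle top ctr',wproj(bedP(x,(-.075+j,0,.074)),(K0,T1)).round(0))
pm=[(-.095,-.175,.003),(-.095,.175,.003),(.095,.175,.003),(.095,-.175,.003)]
m,r=fit((K0,T2),[(149,129),(389,124),(381,243),(164,247)],pm,[.55,-.28,.06]); print('mat',m.round(4),np.degrees(m[2]).round(2),r.round(1))
for t,u in ((18,(171,195)),(21,(219,178)),(12,(270,182)),(15,(320,173)),(9,(372,176))): print(t,wun(u,.003+t/1000+.032,(K0,T2)).round(3))
print(wun((281,160),.074,(K0,T1)))
E
```

```text
bed [ 0.529   0.142  -0.1384] -7.93 [-2.6 -0.4  1.5  0.1  0.4  1.1  0.8 -0.1]
bed scene [ 0.534   0.1399 -0.1515] [-0.8 -0.   0.2  0.3  0.7 -0.1 -0.2 -0.4]
0 handle top ctr [281. 133.]
0.02 handle top ctr [281. 151.]
0.03 handle top ctr [281. 160.]
0.04 handle top ctr [281. 168.]
0.05 handle top ctr [281. 176.]
mat [ 0.5479 -0.2843  0.0767] 4.4 [-1.1 -0.9  1.3 -1.1 -0.7  1.2  0.4  1.5]
18 [ 0.551 -0.421  0.053]
21 [ 0.522 -0.355  0.056]
12 [ 0.526 -0.286  0.047]
15 [ 0.509 -0.219  0.05 ]
9 [ 0.51  -0.145  0.044]
[0.48488337 0.14825741 0.074     ]
```

Run:
```python
from h import *
yaw=172
robot.move_to([0.486,0.148,0.16],[180,0,yaw]); fingers.gripper_to(0.7,20)
print(robot.line_to([0.486,0.148,0.056],velocity=0.08,f_stop=6),robot.current_tool_pos().round(4))
print('f0',np.round(robot.current_contact_force(),2))
fingers.gripper_to(0.0,25); robot.pause(.3)
print('gap',robot.current_finger_gap(),'f',np.round(robot.current_contact_force(),2),np.array(robot.current_tool_pos()).round(4))
a=np.radians(-8); d=-np.array([np.cos(a),np.sin(a),0])
p=np.array(robot.current_tool_pos())
print(robot.line_to(p+d*0.07,velocity=0.03,f_stop=9))
robot.pause(.3); print(np.array(robot.current_tool_pos()).round(4),np.round(robot.current_contact_force(),2), np.round(np.array(robot.current_torque()),2),robot.current_time_s())
```

```text
False [0.4865 0.1481 0.0565]
f0 [-0.24  0.31 -0.27]
gap 0.30452876337205026 f [-0.61  1.46  4.72] [0.4862 0.1482 0.0564]
True
[0.4528 0.1531 0.0564] [-2.73 -0.95  1.24] [-0.32  0.85 -0.08] 11.0083
```

Run:
```python
from h import *
a=np.radians(-8); d=-np.array([np.cos(a),np.sin(a),0])
p=np.array(robot.current_tool_pos())
print(robot.line_to(p+d*0.03,velocity=0.02,f_stop=22))
robot.pause(.2); print(np.array(robot.current_tool_pos()).round(4),np.round(robot.current_contact_force(),2))
fingers.gripper_to(0.7); robot.pause(.2)
p=np.array(robot.current_tool_pos()); print(p.round(4),np.round(robot.current_contact_force(),2))
robot.line_to(p+[0,0,.1])
# regrip test from above, twice rotated jaw could be used; look now closely
robot.move_to([0.50,0.145,0.22],[180,0,172])
KT=wcam(); save('wrist','w3'); np.save('KT3.npy',KT[1])
print(robot.current_time_s())
```

```text
True
[0.4523 0.1532 0.0564] [3.63 1.69 6.59]
[0.4486 0.1508 0.0542] [-1.01  0.02 -0.06]
13.7167
```

View pics/w3.png

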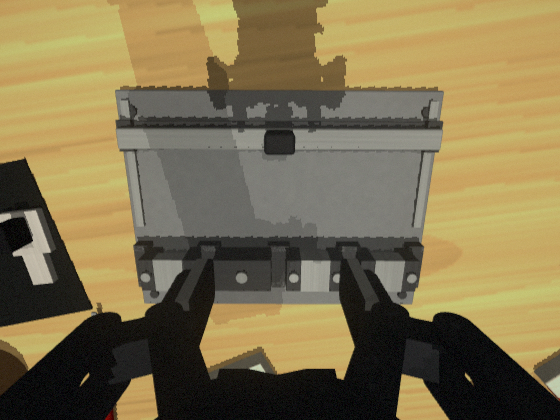

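Run:
```python
from h import *
T=np.load('KT3.npy'); print(T.round(4).tolist())
pts=[(-.12,-.16,.012),(-.12,.16,.012),(.12,.16,.012),(.12,-.16,.012)]
x,r=fit((K0,T),[(116,91),(442,91),(413,302),(146,302)],pts,[.53,.14,-.14]); print('bed',x.round(4),np.degrees(x[2]).round(2),r.round(1))
# overlay with handle-based pose
q=[.5275,.1428,np.radians(-8)]
im=cv2.imread('pics/w3.png'); S=2.4; big=cv2.resize(im[220:310,125:430],None,fx=S,fy=S,interpolation=cv2.INTER_CUBIC)
for pose,c in ((x,(0,0,255)),(q,(0,255,0))):
  for y0 in (-.114,-.038,.038,.114):
    for dy in (-.03,-.015,.015,.03):
      P=[wproj(bedP(pose,(xx,y0+dy,.012+.034)),(K0,T)) for xx in (.045,.081)]
      P=[tuple(int(v) for v in (p-[125,220])*S) for p in P]; cv2.line(big,P[0],P[1],c,1)
  P=[tuple(int(v) for v in (wproj(bedP(pose,(.045,yy,.012)),(K0,T))-[125,220])*S) for yy in(-.144,.144)]; cv2.line(big,P[0],P[1],c,1)
cv2.imwrite('pics/w3o.png',big)
```

```text
[[0.1399, -0.9442, -0.298, 0.4248], [0.9902, 0.1332, 0.043, 0.1548], [-0.0009, -0.3011, 0.9536, 0.3447], [0.0, 0.0, 0.0, 1.0]]
bed [ 0.5294  0.1424 -0.1386] -7.94 [-2.5 -0.9  3.1 -1.5  0.8  2.5 -1.5  2.8]
```

View pics/w3o.png

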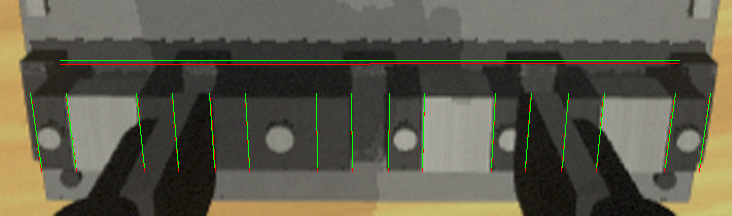

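Bed pose from the handle grip and from the wrist picture agree within 1 mm, and the gate passage lines fall on the picture. The bar is at its stop. Next is a plate locator, then grasping plate 15.

```bash
cat >> h.py <<'E'
from scipy.optimize import minimize
BED=(.529,.1426,np.radians(-7.95)); MAT=(.548,-.284,np.radians(4.4))
OUT=np.array([(-20,-22),(30,-22),(30,-12),(68,-12),(68,12),(30,12),(30,22),(-20,22)])/1000
BLK=np.array([(-15,-8),(15,-8),(15,8),(-15,8)])/1000
def white(im):
    h=cv2.cvtColor(im,cv2.COLOR_RGB2HSV); return ((h[:,:,2]>125)&(h[:,:,1]<70)).astype(np.uint8)
def render(q,t,base,KT,shape):
    m=np.zeros(shape,np.uint8)
    P=lambda pts,z:np.array([wproj(bedP(q,(a,b,z)),KT) for a,b in pts])
    for z in (base,base+t): cv2.fillPoly(m,[np.round(P(OUT,z)*16).astype(np.int32)],1,shift=4)
    B=np.vstack([P(BLK,base+t),P(BLK,base+t+.032)]).astype(np.float32)
    cv2.fillPoly(m,[np.round(cv2.convexHull(B)*16).astype(np.int32)],0,shift=4); return m
def locate(im,KT,t,guess,base=.003):
    w=white(im); best=None
    def cost(q):
        m=render(q,t,base,KT,w.shape); roi=cv2.dilate(m,np.ones((25,25),np.uint8))
        i=(m&w).sum(); return 1-i/max(1,((m|w)&roi).sum())
    for a in (-12,-4,4,12):
        x0=np.array([guess[0],guess[1],guess[2]+np.radians(a)])
        s=minimize(cost,x0,method='Nelder-Mead',options=dict(initial_simplex=x0+np.array([[0,0,0],[.012,0,0],[0,.012,0],[0,0,.12]]),xatol=2e-4,fatol=1e-3,maxiter=150))
        if best is None or s.fun<best.fun: best=s
    return best.x,best.fun
def look(q,dx=-.03,z=.24,name=None):
    """hover behind a pose and take a wrist picture"""
    p=bedP(q,(dx,0,z)); robot.move_to(p,[180,0,180+np.degrees(q[2])])
    KT=wcam(); im=vision.grab_frame('wrist')
    if name: cv2.imwrite(f'pics/{name}.png',im[:,:,::-1])
    return im,KT
def grasp(q,base_guess_t,off=0.0,base=.003,op=.42):
    """touch plate top with finger tips beside the block, rise a bit, close. returns thickness estimate"""
    R=[180,0,180+np.degrees(q[2])]; fingers.gripper_to(op,40)
    p=bedP(q,(off,0,0)); zt=base+base_guess_t+.017
    robot.move_to([p[0],p[1],zt+.07],R); robot.line_to([p[0],p[1],zt+.022],velocity=.12)
    hit=robot.line_to([p[0],p[1],zt-.012],velocity=.025,f_stop=3.0); z=robot.current_tool_pos()[2]
    robot.line_to([p[0],p[1],z+.0045],velocity=.05)
    fingers.gripper_to(0.0,40); return hit,z,robot.current_finger_gap()
E
python3 - <<'E'
from h import *
im=cv2.imread('pics/w2.png')[:,:,::-1].copy()
T2=np.array([[-0.056, -0.952, -0.301, 0.425], [0.998, -0.053, -0.018, -0.283], [0.002, -0.302, 0.953, 0.485], [0.0, 0.0, 0.0, 1.0]])
for t,g in ((18,(.551,-.421)),(21,(.522,-.355)),(12,(.526,-.286)),(15,(.509,-.219)),(9,(.51,-.145))):
    q,c=locate(im,(K0,T2),t/1000,(g[0],g[1],.077)); print(t,q.round(4),np.degrees(q[2]).round(1),round(c,3))
g=(.509,-.219,.077)
im,KT=look(g,name='w4'); q,c=locate(im,KT,.015,g); print('close15',q.round(4),np.degrees(q[2]).round(1),round(c,3))
m=render(q,.015,.003,KT,im.shape[:2]); o=im[:,:,::-1].copy(); k=cv2.findContours(m,cv2.RETR_LIST,cv2.CHAIN_APPROX_NONE)[0]; cv2.drawContours(o,k,-1,(0,0,255),1)
cv2.imwrite('pics/w4o.png',cv2.resize(o[100:330,180:400],None,fx=2.5,fy=2.5)); print(robot.current_time_s())
E
```

```text
18 [ 0.5607 -0.4302 -0.049 ] -2.8 0.299
21 [ 0.5282 -0.3582 -0.0097] -0.6 0.216
12 [ 0.532  -0.2844  0.0209] 1.2 0.15
15 [ 0.5117 -0.2157  0.0214] 1.2 0.182
9 [ 0.5135 -0.1406  0.0044] 0.2 0.227
close15 [ 0.5114 -0.216   0.0231] 1.3 0.154
15.1417
```

View pics/w4o.png

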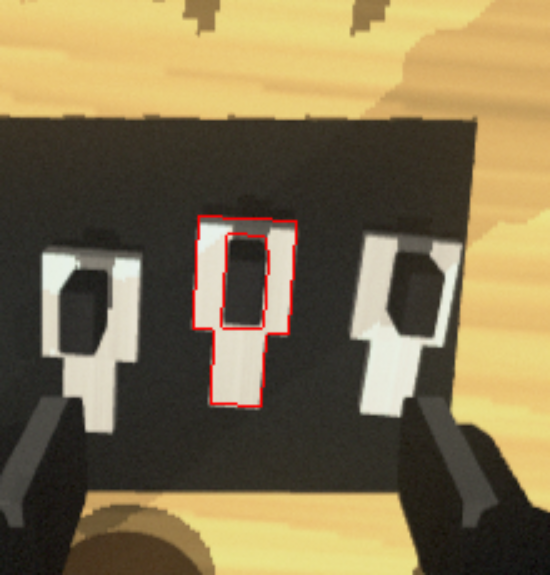

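```bash
cat >> h.py <<'E'
BR=[180,0,180+np.degrees(BED[2])]
def inbed():
    p=np.array(robot.current_tool_pos())-[BED[0],BED[1],0]; c,s=np.cos(BED[2]),np.sin(BED[2])
    return np.array([c*p[0]+s*p[1],-s*p[0]+c*p[1],p[2]])
def place(y0,zt,first=True,x0=-.031):
    """plate gripped; zt = expected TCP height with plate on bed"""
    p=bedP(BED,(x0,y0,zt+.07)); robot.move_to(p,BR)
    robot.line_to(bedP(BED,(x0,y0,zt+.008)),velocity=.15)
    hit=robot.line_to(bedP(BED,(x0,y0,zt-.006)),velocity=.02,f_stop=3.)
    z=robot.current_tool_pos()[2]; g0=robot.current_finger_gap(); fingers.gripper_to(g0+.06); g=robot.current_finger_gap()
    robot.line_to(bedP(BED,(x0,y0,z+.001)),velocity=.03); fingers.gripper_to(0.,40)
    print('place',hit,'z',round(z,4),'gap before',round(g0,3),'after',round(robot.current_finger_gap(),3)); return z+.001
def push(y0,z,off=0.,f=8.,x1=.022):
    hit=robot.line_to(bedP(BED,(x1+off,y0,z)),velocity=.03,f_stop=f); b=inbed()
    print('push stop',hit,'bed xyz mm',(b*1000).round(1),'F',np.round(robot.current_contact_force(),1)); return b[0]-off
def withdraw(y0,z,x0=-.033):
    robot.line_to(bedP(BED,(x0,y0,z)),velocity=.1); robot.line_to(bedP(BED,(x0,y0,z+.07)),velocity=.2)
E
python3 - <<'E'
from h import *
q=(.5114,-.216,.0231)
hit,z,g=grasp(q,.015); print('touch',hit,'z',z,'t est mm',(z-.017-.003)*1000,'gap',g)
robot.line_to(np.array(robot.current_tool_pos())+[0,0,.12],velocity=.25); print('gap lifted',robot.current_finger_gap(),np.round(robot.current_contact_force(),2))
zt=z+.0045+.009
zz=place(.038,zt); x=push(.038,zz); print(x,robot.current_time_s())
E
```

```text
touch True z 0.03412947641916322 t est mm 14.129476419163217 gap 0.18028335638104784
gap lifted 0.1797890957429838 [-0.82  0.4  -1.44]
place True z 0.0475 gap before 0.177 after 0.181
push stop True bed xyz mm [-30.9  38.1  48.6] F [-1.   0.7  4.5]
-0.030880555214885384 22.3917
```

Run:
```python
from h import *
zz=.0485
robot.pause(.3); print(np.round(robot.current_contact_force(),1), inbed())
x=push(.038,zz); robot.pause(.2); print(np.round(robot.current_contact_force(),1),inbed(),robot.current_finger_gap(),robot.current_time_s())
```

```text
[-0.1  0.   5.7] [-0.03085334  0.03809398  0.04856517]
push stop True bed xyz mm [-30.7  38.   48.7] F [-1.8 -0.7  4.4]
[-1.3 -0.5  4.3] [-0.03075627  0.03806023  0.04871534] 0.1837461140895365 23.2917
```

Run:
```python
from h import *
b=inbed()
for i in range(6):
    robot.line_to(bedP(BED,(b[0],.038,b[2]+.0003*(i+1))),velocity=.01); robot.pause(.1); print(np.round(robot.current_contact_force(),1),(inbed()*1000).round(2))
    if robot.current_contact_force()[2]<0.5: break
z=inbed()[2]
x=push(.038,z,f=12); robot.pause(.2); print(np.round(robot.current_contact_force(),1),robot.current_time_s())
save('wrist','w5');
```

```text
[0.4 0.  2.1] [-30.7   38.04  48.89]
[ 0.2 -0.  -0.1] [-30.9   37.96  49.07]
push stop True bed xyz mm [-23.5  38.2  49. ] F [-1.3  0.1  4.6]
[0.  0.2 3.6] 24.8417
```

View pics/w5.png

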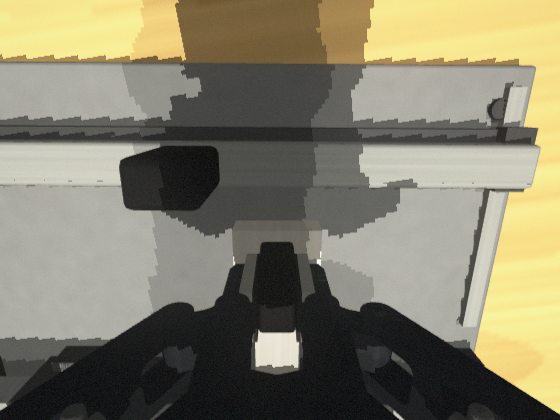

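```bash
cat >> h.py <<'E'
def relieve(y0):
    b=inbed()
    for i in range(8):
        fz=robot.current_contact_force()[2]
        if fz<.5: break
        robot.line_to(bedP(BED,(b[0],y0,b[2]+.0003*(i+1))),velocity=.01); robot.pause(.05)
    return inbed()[2]
def attempt(y0,zt):
    place(y0,zt); z=relieve(y0); return push(y0,z,f=12),z
E
python3 - <<'E'
from h import *
withdraw(.038,.049); print('gap',robot.current_finger_gap())
x,z=attempt(.114,.0475)
if x<.008:
    withdraw(.114,z); x,z=attempt(-.114,.0475)
print(x,z,robot.current_finger_gap(),robot.current_time_s())
E
```

```text
gap 0.17875517661438878
place True z 0.0486 gap before 0.184 after 0.179
push stop True bed xyz mm [-24.1 114.1  49.9] F [-1.4 -0.2  4.7]
place True z 0.0497 gap before 0.182 after 0.179
push stop True bed xyz mm [  11.8 -114.1   50.9] F [-1.3  0.7  3.9]
0.011843343855207645 0.050880686657831256 0.1794974079592209 33.7333
```

Run:
```python
from h import *
z=.0509
robot.pause(.2);print(np.round(robot.current_contact_force(),1),inbed())
z=relieve(-.114)
x=push(-.114,z,f=18,x1=.025); robot.pause(.2); print(np.round(robot.current_contact_force(),1),inbed())
fingers.gripper_to(.5); b=inbed(); print(b)
robot.line_to(bedP(BED,(b[0],-.114,.16)),velocity=.25)
im,KT=look(bedP(BED,(.0,-.114,0))[:2].tolist()+[BED[2]],dx=-.05,z=.2,name='w6'); np.save('KT6.npy',KT[1]);print(robot.current_time_s())
q,c=locate(im,KT,.015,(*bedP(BED,(.014,-.114,0))[:2],BED[2]),base=.012); 
print(q,c); d=q[:2]-np.array(BED[:2]); cc,s=np.cos(BED[2]),np.sin(BED[2]); print('bed',cc*d[0]+s*d[1],-s*d[0]+cc*d[1])
```

```text
[-0.9  0.3  5.5] [ 0.0118074  -0.11410546  0.05083766]
push stop True bed xyz mm [  12.1 -114.    51.2] F [-1.2  1.2  4.6]
[-1.6  0.1  5.5] [ 0.01200202 -0.11402852  0.0511228 ]
[ 0.01116911 -0.11427854  0.05025833]
36.5333
[ 0.53409378  0.02641684 -0.15281637] 0.42211571379664503
bed 0.021113989748011902 -0.11436202572087113
```

View pics/w6.png

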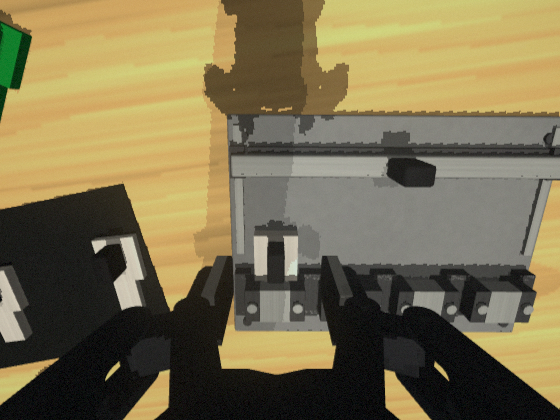

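Run:
```python
from h import *
T=np.load('KT6.npy')
for gx in (.009,.012,.015): print(gx,[wproj(bedP(BED,(gx+dx,-.114,.027)),(K0,T)).round(1).tolist() for dx in (-.02,.03)], 'block top',[wproj(bedP(BED,(gx+dx,-.114,.059)),(K0,T)).round(1).tolist() for dx in (-.015,.015)],'gate face top/bottom',wproj(bedP(BED,(.045,-.114,.046)),(K0,T)).round(1),'cheek',wproj(bedP(BED,(.038,-.076,.026)),(K0,T)).round(1))
im=cv2.imread('pics/w6.png')
cv2.imwrite('pics/w6c.png',cv2.resize(im[210:320,225:335],(770,770)[:2],interpolation=cv2.INTER_NEAREST)[:600])
g=im[200:300].astype(int).mean(2)
print('col 262',[(200+i,int(v)) for i,v in enumerate(g[:,262]) if i>20 and i<80])
```

```text
0.009 [[275.7, 230.3], [275.7, 275.7]] block top [[275.7, 248.6], [275.7, 278.5]] gate face top/bottom [275.7 290.8] cheek [312.5 274.4]
0.012 [[275.7, 233.2], [275.7, 278.3]] block top [[275.7, 251.7], [275.7, 281.4]] gate face top/bottom [275.7 290.8] cheek [312.5 274.4]
0.015 [[275.7, 236.0], [275.7, 280.8]] block top [[275.7, 254.7], [275.7, 284.2]] gate face top/bottom [275.7 290.8] cheek [312.5 274.4]
col 262 [(221, 114), (222, 114), (223, 111), (224, 94), (225, 62), (226, 58), (227, 59), (228, 58), (229, 59), (230, 68), (231, 75), (232, 74), (233, 75), (234, 74), (235, 99), (236, 159), (237, 189), (238, 191), (239, 192), (240, 192), (241, 192), (242, 191), (243, 191), (244, 192), (245, 189), (246, 191), (247, 187), (248, 189), (249, 190), (250, 190), (251, 191), (252, 188), (253, 189), (254, 187), (255, 191), (256, 190), (257, 188), (258, 187), (259, 187), (260, 188), (261, 187), (262, 187), (263, 185), (264, 185), (265, 186), (266, 186), (267, 187), (268, 185), (269, 188), (270, 185), (271, 185), (272, 184), (273, 184), (274, 185), (275, 153), (276, 78), (277, 78), (278, 79), (279, 77)]
```

View pics/w6c.png

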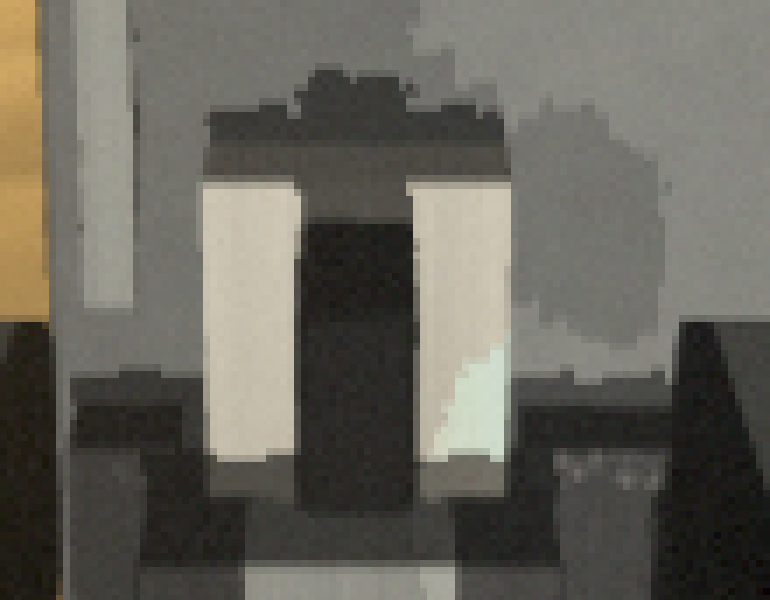

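Plate 15 is home in the y=-114 gate: its tail edge at row 235.5 puts the grip at 14.5 mm, against 15 nominal. Next is plate 12.

```bash
cat >> h.py <<'E'
def fetch(t,g):
    im,KT=look(g); q,c=locate(im,KT,t/1000,g); print(t,'at',q.round(4),round(c,3))
    if c>.3: raise SystemExit('bad fit')
    hit,z,gap=grasp(q,t/1000); print('touch',hit,'t est',round((z-.020)*1000+.9,1),'gap',round(gap,3))
    if not hit or abs(z-.0191-t/1000)>.0016: raise SystemExit('thickness?')
    robot.line_to(np.array(robot.current_tool_pos())+[0,0,.12],velocity=.25); print('lifted gap',round(robot.current_finger_gap(),3),np.round(robot.current_contact_force(),1))
    return z+.0045+.009
def leave(y0):
    fingers.gripper_to(.5); b=inbed(); robot.line_to(bedP(BED,(b[0],y0,.16)),velocity=.25)
E
python3 - <<'E'
from h import *
zt=fetch(12,(.532,-.2844,.021))
x,z=attempt(.038,zt); y=.038
if x<.008:
    withdraw(y,z); y=.114; x,z=attempt(y,zt+.001)
print(x,z,robot.current_finger_gap(),robot.current_time_s())
if x>.008:
    print('y',y); relieve(y); push(y,inbed()[2],f=15,x1=.025); leave(y)
E
```

```text
12 at [ 0.5325 -0.2852  0.0129] 0.099
touch True t est 12.1 gap 0.178
lifted gap 0.183 [ 0.5  0.4 -1.5]
place True z 0.0444 gap before 0.183 after 0.181
push stop True bed xyz mm [-22.4  38.1  45.6] F [-0.5  0.7  3.8]
place True z 0.0455 gap before 0.176 after 0.18
push stop True bed xyz mm [ 15.3 113.9  46.8] F [-1.4  1.7  5.6]
0.01530030666887838 0.04666560346383721 0.1804556435413872 50.4667
y 0.114
push stop True bed xyz mm [ 15.5 113.9  47.3] F [-1.7  0.4  6.3]
```

Run:
```python
from h import *
zt=fetch(9,(.5135,-.1406,.004)); y=.038
x,z=attempt(y,zt)
print(x,z,robot.current_finger_gap(),robot.current_time_s())
if x>.008:
    relieve(y); push(y,inbed()[2],f=15,x1=.025); leave(y)
    g=(*bedP(BED,(0,.038,0))[:2],BED[2]); fingers.gripper_to(1.0); im,KT=look(g,dx=-.06,z=.26,name='w7'); np.save('KT7.npy',KT[1])
    for t,yy in ((15,-.114),(9,.038),(12,.114)):
        q,c=locate(im,KT,t/1000,(*bedP(BED,(.015,yy,0))[:2],BED[2]),base=.012)
        print(t,[(gx,wproj(bedP(BED,(gx-.02,yy,.012+t/1000)),KT).round(1).tolist()) for gx in (.012,.015)])
print(robot.current_time_s())
```

```text
9 at [ 0.5134 -0.1408 -0.0162] 0.126
touch True t est 9.0 gap 0.179
lifted gap 0.178 [-0.7  0.2 -1.7]
place True z 0.0415 gap before 0.178 after 0.182
push stop True bed xyz mm [14.6 38.2 42.6] F [-1.5  0.1  4. ]
0.014599924425472921 0.0425827664275864 0.17798064691331714 61.8917
push stop True bed xyz mm [14.8 37.8 43.3] F [-2.5  0.6  5.6]
15 [(0.012, [146.5, 220.2]), (0.015, [146.8, 222.6])]
9 [(0.012, [276.2, 218.6]), (0.015, [276.2, 221.0])]
12 [(0.012, [340.5, 219.5]), (0.015, [340.3, 221.9])]
65.2583
```

View pics/w7.png

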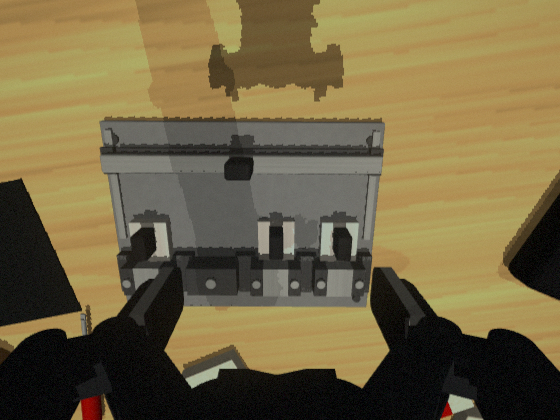

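All three tails lie level at row ~221, where home plates should show. Now I'll push the clamp bar forward with shut fingers behind the handle.

Run:
```python
from h import *
fingers.gripper_to(0.0,30)
robot.move_to(bedP(BED,(-.112,0,.13)),BR); robot.line_to(bedP(BED,(-.112,0,.056)),velocity=.1,f_stop=6); print(inbed().round(4))
hit=robot.line_to(bedP(BED,(-.085,0,.056)),velocity=.03,f_stop=2.5); print('touch handle',hit,inbed().round(4))
x0=inbed()[0]
hit=robot.line_to(bedP(BED,(x0+.054,0,.056)),velocity=.03,f_stop=14); print(hit,inbed().round(4),np.round(robot.current_contact_force(),1))
hit=robot.line_to(bedP(BED,(x0+.068,0,.056)),velocity=.015,f_stop=12); b=inbed(); print('press',hit,b.round(4),'travel',b[0]-x0,np.round(robot.current_contact_force(),1)); robot.pause(.2)
print(robot.current_time_s())
```

```text
[-0.1113  0.0002  0.0565]
touch handle True [-0.0948 -0.0001  0.0558]
False [-0.0405  0.      0.0562] [-2.4 -0.2 -0.9]
press True [-0.0361 -0.0002  0.0556] travel 0.05868801329746357 [ 0.8 -0.5  0.1]
70.925
```

Run:
```python
from h import *
b=inbed(); hit=robot.line_to(bedP(BED,(b[0]+.010,0,.056)),velocity=.012,f_stop=16); c=inbed(); print(hit,c.round(4),np.round(robot.current_contact_force(),1)); robot.pause(.2); print(inbed().round(4))
robot.line_to(bedP(BED,(c[0]-.02,0,.056)),velocity=.05); robot.line_to(bedP(BED,(c[0]-.02,0,.15)),velocity=.2)
fingers.gripper_to(1.0)
g=(*bedP(BED,(0,0,0))[:2],BED[2]); im,KT=look(g,dx=-.06,z=.26,name='w8'); np.save('KT8.npy',KT[1])
for j in (.056,.060,.064): print(j,'bar top front',[wproj(bedP(BED,(-.065+j,y,.032)),KT).round(1).tolist() for y in (-.075,.075)],'handle top',wproj(bedP(BED,(-.075+j,0,.074)),KT).round(1))
im2,KT2=look((.55,-.39,0.),dx=-.04,z=.3,name='w9')
for t,g in ((18,(.5607,-.4302,-.05)),(21,(.528,-.358,-.01))): q,c=locate(im2,KT2,t/1000,g); print(t,q.round(4),round(c,3))
print(robot.current_time_s())
a=np.hstack([cv2.imread('pics/w8.png')[90:390,60:460],cv2.imread('pics/w9.png')[90:390,60:460]]); cv2.imwrite('pics/w89.png',a)
```

```text
True [-0.0364 -0.0005  0.0544] [ 0.1 -0.4 -0.6]
[-0.0369 -0.0006  0.0539]
0.056 bar top front [[211.6, 220.3], [340.9, 220.3]] handle top [276.3 224.9]
0.06 bar top front [[211.8, 223.5], [340.7, 223.5]] handle top [276.3 228.6]
0.064 bar top front [[212.0, 226.7], [340.5, 226.7]] handle top [276.3 232.2]
18 [ 0.5589 -0.4311 -0.0535] 0.175
21 [ 0.5277 -0.359  -0.0107] 0.149
76.375
```

View pics/w89.png

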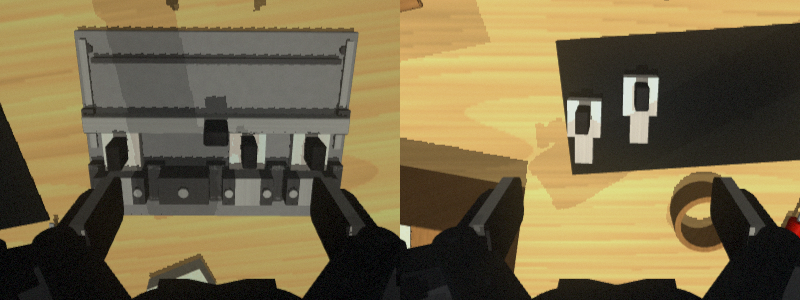

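Run:
```python
from h import *
KT=(K0,np.load('KT8.npy')); g=cv2.imread('pics/w8.png').mean(2)
for u in (225,250,305,320): print(u,g[205:235,u].astype(int).tolist())
for y,t in ((-.114,15),(.038,9),(.114,12)):
    print(t,'shoulder rows gx 12/15:',[wproj(bedP(BED,(gx+.03,y,.012+t/1000)),KT).round(1).tolist() for gx in (.012,.015)])
    u=int(wproj(bedP(BED,(.03,y-.017,.012+t/1000)),KT)[0]); print(u,g[222:275,u].astype(int).tolist())
```

```text
225 [46, 48, 62, 93, 108, 110, 111, 109, 108, 110, 108, 111, 112, 111, 111, 111, 109, 103, 100, 90, 91, 91, 92, 90, 92, 91, 94, 90, 92, 94]
250 [48, 46, 61, 88, 108, 110, 109, 111, 109, 111, 112, 113, 110, 111, 114, 110, 113, 113, 95, 93, 94, 93, 90, 91, 92, 91, 94, 90, 90, 92]
305 [51, 53, 65, 97, 121, 124, 126, 126, 127, 126, 129, 127, 124, 124, 121, 107, 110, 95, 56, 64, 52, 26, 22, 19, 23, 9, 24, 28, 18, 19]
320 [52, 51, 63, 95, 116, 126, 125, 124, 124, 126, 127, 129, 126, 126, 126, 129, 129, 126, 132, 156, 177, 179, 175, 172, 177, 176, 177, 173, 175, 173]
15 shoulder rows gx 12/15: [[182.9, 258.2], [183.1, 260.4]]
167 [129, 145, 171, 172, 170, 170, 173, 170, 171, 170, 169, 147, 83, 39, 26, 31, 30, 29, 29, 31, 36, 29, 23, 34, 33, 37, 41, 40, 44, 45, 50, 58, 63, 73, 69, 57, 52, 67, 73, 29, 28, 29, 34, 47, 45, 48, 47, 48, 47, 49, 46, 49, 48]
9 shoulder rows gx 12/15: [[306.9, 256.0], [306.8, 258.2]]
293 [120, 127, 158, 157, 160, 165, 175, 170, 161, 160, 159, 158, 166, 168, 158, 159, 159, 159, 156, 158, 157, 162, 174, 174, 176, 177, 173, 175, 176, 175, 177, 150, 89, 86, 88, 88, 77, 44, 26, 26, 28, 28, 25, 30, 28, 31, 41, 56, 62, 62, 61, 62, 61]
12 shoulder rows gx 12/15: [[368.8, 257.1], [368.6, 259.3]]
355 [100, 141, 165, 177, 176, 175, 173, 174, 173, 174, 172, 173, 172, 175, 176, 174, 171, 174, 173, 172, 170, 174, 171, 169, 170, 174, 172, 172, 171, 172, 173, 150, 93, 90, 88, 88, 85, 79, 59, 27, 25, 27, 31, 26, 28, 23, 37, 48, 57, 53, 60, 55, 58]
```

```bash
python3 -c "
from h import *
print(workorder.close_job(),robot.current_time_s())"
```

```text
the job is handed in; nothing more can be done
the job is handed in; nothing more can be done
```

I pulled the clamp bar to its stop, set all three gates by trial, slid the bar forward onto the plates and handed the job in. The clock stood at about 76 s of the 210 s allowed. No verdict came back, so the checks below are all I have to go on.

- **Gate at y = -114:** takes the 15 mm plate. The 15 mm plate was blocked at the other two gates.
- **Gate at y = +114:** takes the 12 mm plate. The 12 mm plate was blocked at y = +38.
- **Gate at y = +38:** takes the 9 mm plate.
- **Plates 18 and 21:** I never moved or tried them. The judging conditions admit only the 9, 12 and 15 mm plates in the gates. My last picture shows both on the mat, with no visible change.

**Last checks**
- **Thickness:** touching each plate with the fingertips gave 9.0 and 12.1 mm. The 15 mm plate read about 15.0, and I used it as the reference.
- **Fit:** the tail ends sat where fully home plates should show, to about 1 mm.
- **Clamp bar:** its front edge in the last picture puts the joint at about 0.0597 m. It would not go further when pushed, and the arm was clear of everything at hand-in.

**What disagreed or was less certain**
- **Plate 15:** the arm's own reading put it about 3 mm short of home, which I take as an offset in the grip. The close-up picture before clamping showed it within about 0.5 mm.
- **Clamping force:** the force read close to zero once each push on the bar had stopped. That it pressed on the plates rests on the 12 and 16 N force stops tripping and the bar not moving on.
- **Bystanders:** I did not measure the gates, carton, tape core and screwdriver for movement afterwards. The parts of them visible in the last pictures looked undisturbed.

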